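Square up a carriage block and thread its guide rod

TASK

Push the loose aluminium carriage block square and flush into the fence corner of the fixture. Then take the guide rod from its stand by its orange grip and thread it nose first through the bushing of the blue upright and on through the bore of the block, until the nose stands out clearly beyond the block's far face. Finish while still gripping the rod there, spanning both bushings, with the block still home in the corner and the grease pot, oil bottle, spanner and tape left where they are.

Things in the scene. Friction and masses are not known exactly. Their poses are not given: they have to be found in the camera images.
- fixture: Fixture, fixed to the bench. Origin on the bench surface; at zero yaw its x points away from the robot, y left, z up. Dark steel base plate 6 mm thick, x -78 to +48, y -70 to +97 mm. Two aluminium fence bars, 12 mm thick, tops 30 mm above the bench: back fence, inner face at x = +30 (y -62 to +18); end fence, inner face at y = -40 (x -70 to +42).
- home (a point): Where the block's centre comes when it is home in the fence corner: (0, -20, 36) mm in the fixture's frame, axes as the fixture's. The home block spans y 0 to -40 and x -30 to +30 there, and its bore is then in line with the upright's bushing. The rod's nose, when through, passes above the 30 mm high end fence.
- bush_mouth (a point): Centre of the entry mouth of the bushing in the fixture's blue upright: (0, 85, 46) mm in the fixture's frame, axes as the fixture's. Upright: x -25 to +25, y +70 to +85, top 66 mm above the bench; a brass rim stands out to y = +87. Through hole along y, diameter 16. The rod enters here and travels towards the fixture's -y; 70 mm are free from the upright to the home block.
- block_center (a point): Centre (half-way up) of the loose aluminium carriage block: 60 mm along x, 40 along y, 60 high, 0.3 to 0.55 kg, standing on the fixture's base plate, slid and turned (up to 0.25 rad) out of the corner; axes as the fixture's when home. Through bore along y, diameter 16, 10 mm above this centre. A brass rim 28 mm wide stands 2 mm out of its +y face.
- guide_rod: Guide rod, 0.1 to 0.16 kg, level in its stand, axis 40 mm above the bench. Origin: centre of its orange square grip (18 x 18 mm, 45 long along its y). Steel shaft, diameter 12, 155 long, runs from 22.5 mm from the origin to the rod's -y; the last 15 mm taper to 5. Rod y is its axis; it may roll about it. Centre of mass about 54 mm from the origin, on the shaft.
- rod_tip (a point): End of the guide rod's nose, on its axis, 177.5 mm from the centre of the grip.
- stand: Grey stand of the rod, fixed. Origin on the bench about under the rod's grip; at zero yaw the rod lies along world y, nose to -y. Two notched posts, 10 mm thick, 30 wide, 44 high, at y = -38 and -140 mm in its frame, under the shaft, joined by a base 40 wide and 5 high; only the bench is beneath the grip. The rod lifts straight up out of the open notches.
- grease_pot: Bystander: white grease pot with red lid, 69 mm wide, 54 high, origin at the centre of its underside.
- oil_bottle: Bystander: white bottle with yellow spout, 51 mm wide, 152 high, origin at the centre of its underside.
- spanner: Bystander: steel open-ended spanner lying flat, 191 mm long along its y, 36 wide, 6 thick, origin at the centre of its underside.
- tape: Bystander: black roll of tape lying flat, 58 mm wide, 19 high, origin at the centre of its underside.
Mind the look-alikes: they are no part of the job. Leave any pink look-alike of the part that bears block_center alone.

How it is judged:
On the way, in this order (a step that is already met when the one before it is completed fails the run):
1. the block stands square and flush in the fence corner, within 3 mm and 0.035 rad, the rod not yet in it (x of block_center in the frame of fixture between -0.003 and 0.003 m and y of block_center in the frame of fixture between -0.023 and -0.017 m and z of block_center in the frame of fixture between 0.033 and 0.04 m and angle between the x axis of block_center and the x axis of fixture, either way round below 0.035 rad and angle between the z axis of block_center and the z axis of fixture, either way round below 0.035 rad and y of rod_tip in the frame of fixture above 0.06 m), for 0.3 s.
2. the nose has come through the upright's bushing, not yet in the block (x of rod_tip in the frame of fixture between -0.004 and 0.004 m and z of rod_tip in the frame of fixture between 0.042 and 0.05 m and angle between the y axis of guide_rod and the y axis of fixture, either way round below 0.04 rad and y of rod_tip in the frame of fixture between 0.004 and 0.066 m).
At the end, for the whole second after the job is handed in: The rod spans both bushings: nose at least 6 mm beyond the block's far face, within 4 mm of the bushing axis, rod along it within 0.04 rad; the gripper still holds the rod (finger force above 2 N); the block stands within 3 mm and 0.035 rad of its home in the fence corner (x of block_center in the frame of fixture between -0.003 and 0.003 m and y of block_center in the frame of fixture between -0.023 and -0.017 m and z of block_center in the frame of fixture between 0.033 and 0.04 m and angle between the x axis of block_center and the x axis of fixture, either way round below 0.035 rad and angle between the z axis of block_center and the z axis of fixture, either way round below 0.035 rad and x of rod_tip in the frame of fixture between -0.004 and 0.004 m and z of rod_tip in the frame of fixture between 0.042 and 0.05 m and angle between the y axis of guide_rod and the y axis of fixture, either way round below 0.04 rad and y of rod_tip in the frame of fixture below -0.046 m and contact force between the fingers and guide_rod above 2 N); the arm keeps its last pose, push and grip.
It fails at once if the grease pot is moved by more than 25 mm (distance of grease_pot from where it was at the start of the episode above 0.025 m).
It fails at once if the oil bottle is moved by more than 25 mm (distance of oil_bottle from where it was at the start of the episode above 0.025 m).
It fails at once if the spanner is moved by more than 25 mm (distance of spanner from where it was at the start of the episode above 0.025 m).
It fails at once if the tape is moved by more than 25 mm (distance of tape from where it was at the start of the episode above 0.025 m).
It also fails if it takes over 72 s, if anything falls off the work surface, if the arm or the gripper's body presses on something with over 40 N, if the wrist force passes 120 N, or if a joint passes its speed limit or range.

ROBOT

A 6-joint arm with a two-finger parallel gripper is mounted at the origin on a cart in front of the work surface, level with it; the furniture and walls round the work are solid. World frame = base frame: x ahead of the robot, y to its left, z up, the work surface at z = 0. Lengths are in m, angles in rad, forces in N, time in s.
With the tool pointing down it reaches from about 0.325 to 0.775 m from the base axis. Payload 9.3 kg.
Tool frame: the origin (TCP) lies between the finger pads; the fingertips stand 17 mm ahead of it and the grasp point (between the pads) lies 2 mm behind it; z points along the fingers, y is the line along which they close (so a half turn about z gives the same grasp; the last joint's range is limited). The gripper opens to 85 mm and grips with 20 to 120 N. Pads are 22 mm wide; open, the fingers measure 114 mm over their backs; the gripper's body (76 mm by 85 mm) begins 54 mm behind the grasp point. The pads swing forward as they close: fully open they stand 13 mm farther back than shut.
Start: joints at [0.952, 0.259, 0.021, 1.334, 0, 1.418], TCP at [0.247, 0.491, 0.248] pointing down, gripper open.
Joint ranges: [-3.04, 3.04], [-0.91, 1.82], [-1.04, 1.36], [-1.92, 1.95], [-1.52, 1.45], [-3.14, 3.14]. Speed limits (rad/s): [2.22, 2.22, 2.79, 3.14, 3.14, 3.14].

INTERFACE

Orientations are given as a unit quaternion [w, x, y, z].
In Python, from station import sense, capture, close_job gives the robot as it stands.
- The arm moves only by the tool servo_tool, never from a script. Its argument "series" is text: rows parted by semicolons, each of 5 numbers parted by spaces: the shift along the world's x, y, z in cm, then the turn about the world's z in rad, then the finger opening in cm, from 0 to 8.54. A call has 1 to 8 rows; each row shifts and turns the commanded pose from where the row before left it; what a row does not reach is not made up. A row lasts 1/8 s, in which the tool goes at most 62.5 mm and 10.7 degrees, less where a joint would pass 70% of its speed; a pose out of reach is approached as far as the arm can. A call is refused whole if a number of a shift passes 6.25 or a number of a turn 0.188, either way. A call with a gripper value outside its range is refused whole. The fingers move at their own pace and stop on an object; "grip_force" is the grip in N (left out, the last holds). Time passes only in rows, so rows that do not move let the fingers close. It gives the time, the measured TCP pose, the force, the opening and the grip force at its end, in the units of the state.
- sense(): the state, without advancing time (a new reading comes with each control period).
- capture(name): name is "scene" or "top" or "wrist"; returns a dict with "img" (400x640x3 uint8, blue, green, red), "fx", "fy", "cx", "cy" (pixels), "R" (3x3) and "t" (3): a world point X has camera coordinates R X + t. Camera axes: x right, y down, z forward; pixel columns grow to the right and rows downward; lengths in m; the calibration is good to about 2 mm. A picture is of the moment at which its call begins. There is no depth.
- close_job(): hands the job in; it is judged then, once.
The state is a dict: "time": time; "joints": joint angles; "dq": joint speeds; "effort": joint torques, N m; "eef_pos": TCP position; "tool_rot": TCP orientation; "ft_force": force on the tool from outside, world axes, zero at the start; "ft_torque": the same for the moment, N m; "opening": finger opening in m; "grip_force": force on a finger pad.
Only numpy, scipy, OpenCV 4.12 (cv2) and the standard library are available. Lean on these libraries where they do the work, as an engineer would, in place of code of your own. Each camera call takes 0.05 s, during which the arm holds its last target. There are 200 camera calls.

## Working session

There is one attempt and no reset: what is moved stays moved. The work goes in short steps, Python scripts to look and compute and a tool call to move; the robot and the scene stay as the last step left them, time stands still between calls to the robot, and variables do not carry over. Pictures are saved under pics/ and viewed, at most 10 in all, crops included, and the job is handed in when it is done.

Besides the shell and the picture viewer there is one more tool, called after ">>>" in YAML: its name, and indented under it one key for each argument. servo_tool: Moves the arm, as the interface text tells. Its arguments: {"type":"object","properties":{"series":{"type":"string"},"grip_force":{"type":"number"}},"required":["series"]}

```bash
mkdir -p pics; cat > h.py <<'E'
import numpy as np,cv2,pickle
from station import sense,capture,close_job
def cap(n,f):
    c=capture(n); cv2.imwrite(f'pics/{f}.png',c['img']); pickle.dump(c,open(f'pics/{f}.pkl','wb')); return c
def load(f): return pickle.load(open(f'pics/{f}.pkl','rb'))
def ray(c,u,v,z):
    R=np.array(c['R']);t=np.array(c['t']); d=R.T@np.array([(u-c['cx'])/c['fx'],(v-c['cy'])/c['fy'],1]); o=-R.T@t
    return o+d*(z-o[2])/d[2]
def proj(c,X):
    p=np.array(c['R'])@np.array(X)+np.array(c['t']); return np.array([c['fx']*p[0]/p[2]+c['cx'],c['fy']*p[1]/p[2]+c['cy']])
E
python3 - <<'E'
from h import *
s=sense();print(s)
for n in('scene','top'):
    c=cap(n,n+'0');print(n,c['fx'],-np.array(c['R']).T@np.array(c['t']),np.round(c['R'],2).tolist())
E
```

```text
{'time': 0.0, 'joints': array([9.52410916e-01, 2.59197956e-01, 2.07443283e-02, 1.33372620e+00,
       1.50062287e-05, 1.41820306e+00]), 'dq': array([-0.00048197,  0.00106115, -0.00406367,  0.00090467, -0.00047019,
       -0.00065434]), 'effort': array([-8.13249026e-04, -5.55642378e+01,  3.44526029e+01,  1.39981843e-02,
       -3.66112281e-04,  3.79434297e-06]), 'eef_pos': array([0.24685818, 0.49118176, 0.24765618]), 'tool_rot': array([-2.67059686e-04,  2.30796323e-01,  9.73001839e-01, -6.38165508e-04]), 'ft_force': array([ 0.15875047, -1.00273436, -0.15786312]), 'ft_torque': array([ 0.05515864, -0.00187408,  0.01764945]), 'grip_force': 0.0, 'opening': 0.08526472299923976}
scene 460.6211006224451 [-0.28494714 -0.38950389  0.79701688] [[0.44, -0.9, -0.01], [-0.56, -0.26, -0.79], [0.71, 0.35, -0.62]]
top 451.4795302759916 [0.46927397 0.05073999 1.30072499] [[0.03, -1.0, -0.0], [-1.0, -0.03, -0.09], [0.08, 0.0, -1.0]]
```

View pics/top0.png

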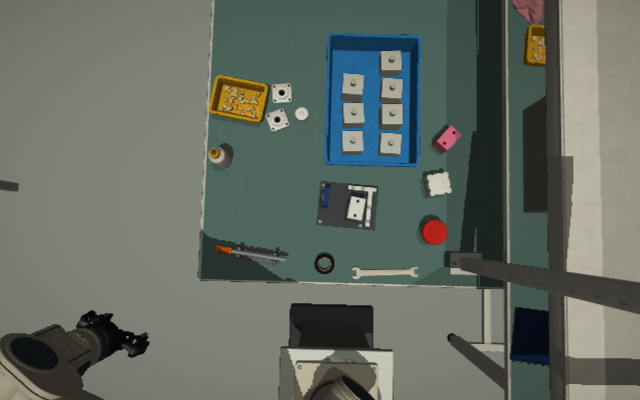

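View pics/scene0.png

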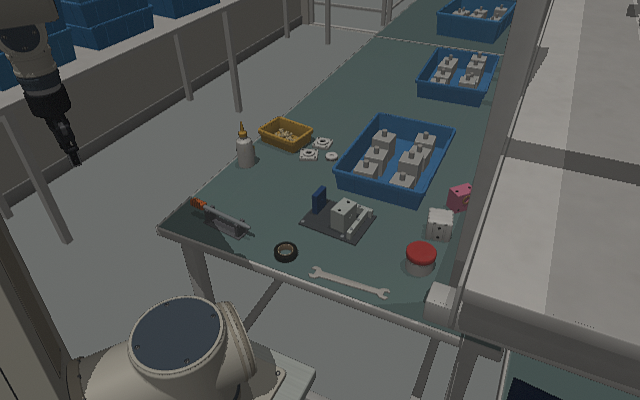

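```bash
python3 - <<'E'
from h import *
t=load('top0');s=load('scene0')
print(proj(t,[0,0,0]),proj(t,[.247,.491,.248]))
a=cv2.resize(t['img'][170:240,305:390],None,fx=7,fy=7,interpolation=cv2.INTER_CUBIC)
b=cv2.resize(t['img'][240:270,205:295],None,fx=6.5,fy=6.5,interpolation=cv2.INTER_CUBIC)
o=np.zeros((500,600,3),np.uint8);o[:490,:595]=a
cv2.imwrite('pics/c1.png',o)
d=cv2.resize(s['img'][170:250,180:380],None,fx=4,fy=4,interpolation=cv2.INTER_CUBIC)
b=cv2.resize(b,(800,267))
cv2.imwrite('pics/c2.png',np.vstack([d,b]))
E
```

```text
[335.64576819 404.99530976] [126.90671473 327.34125493]
```

View pics/c1.png

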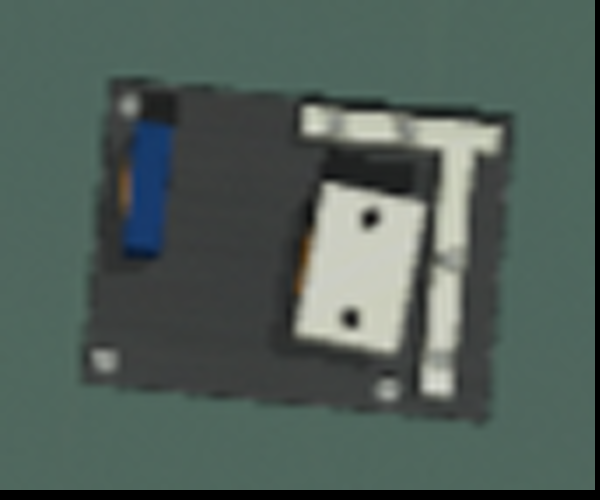

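View pics/c2.png

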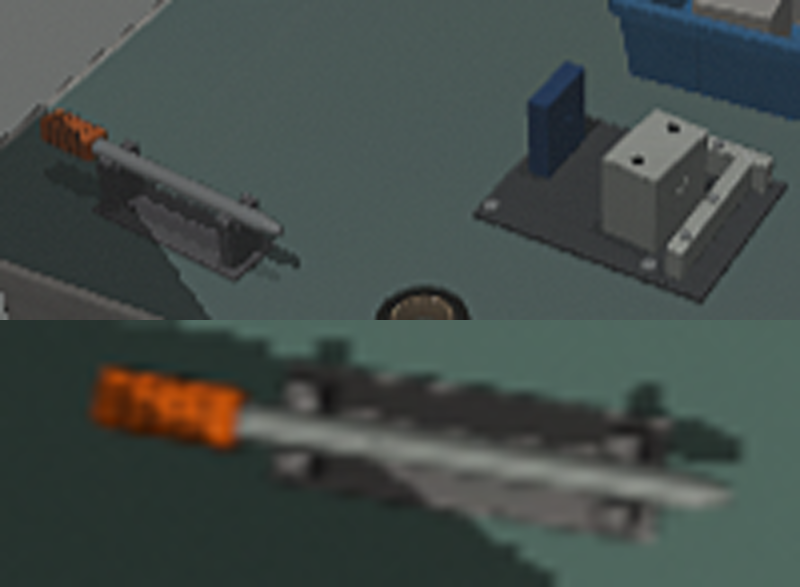

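```bash
cat > fit.py <<'E'
from h import *
from scipy.optimize import least_squares
def fit(P,W):  # local->world planar
    P=np.array(P);W=np.array(W)[:,:2]
    f=lambda q:(np.c_[q[0]+np.cos(q[2])*P[:,0]-np.sin(q[2])*P[:,1],q[1]+np.sin(q[2])*P[:,0]+np.cos(q[2])*P[:,1]]-W).ravel()
    r=least_squares(f,[W[:,0].mean(),W[:,1].mean(),0]);return r.x,np.round(r.fun*1000,1)
E
python3 - <<'E'
from fit import *
t=load('top0')
g=lambda x,y,z:ray(t,(x+.5)/7-.5+305,(y+.5)/7-.5+170,z)
F,e=fit([(.048,.097),(.048,-.07),(-.078,-.07),(-.078,.097)],[g(*p,.006) for p in((110,78),(512,115),(490,420),(82,382))]);print(F,e)
U=[g(*p,.066) for p in((135,120),(174,123),(160,257),(124,253))];print(fit([(.025,.085),(.025,.07),(-.025,.07),(-.025,.085)],U))
B,e=fit([(.03,.02),(.03,-.02),(-.03,-.02),(-.03,.02)],[g(*p,.066) for p in((322,183),(427,203),(402,355),(295,337))]);print(B,e)
d=B[:2]-F[:2];c,s=np.cos(F[2]),np.sin(F[2]);print('block in fixture',c*d[0]+s*d[1],-s*d[0]+c*d[1],B[2]-F[2])
r=lambda x,y:ray(t,(x+.5)/8.89-.5+205,(y-320+.5)/8.9-.5+240,.04)
a,b=r(97,395),r(728,493);print(a,b,np.linalg.norm(a-b)); v=(a-b)/np.linalg.norm(a-b);print('grip',b+v*.1775,'yaw',np.arctan2(-v[0],v[1]))
for n,(u,v,z) in dict(tape=(324,263,.019),sp=(385,272,.006),pot=(434,231,.054),oil=(215,154,.15),tray1=(327,165,.03),tray2=(420,165,.03),spl=(353,272,0)).items(): print(n,ray(t,u,v,z))
E
```

```text
[ 0.57190221 -0.03330138 -0.06242076] [-0.   0.1  0.3 -0.6  0.1  0.4 -0.3  0.1]
(array([ 0.57049706, -0.03360329, -0.0657743 ]), array([-1.3, -0.1, -1.5,  0.3,  1.5, -0.5,  1.3,  0.3]))
[ 0.54604319 -0.04052715 -0.14750266] [-0.9 -0.8 -0.   0.9  0.4  1.1  0.4 -1.2]
block in fixture -0.025357914091264155 -0.008824788805386515 -0.08508190293497578
[0.42568242 0.34583677 0.04      ] [0.4009322  0.14769938 0.04      ] 0.1996772362895896
grip [0.42293353 0.32383056 0.04      ] yaw -0.12427073419935693
tape [0.39160397 0.04327432 0.019     ]
sp [ 0.3704093  -0.13046962  0.006     ]
pot [ 0.48953204 -0.25670084  0.054     ]
oil [0.67028128 0.33286468 0.15      ]
tray1 [0.66845091 0.04241856 0.03      ]
tray2 [ 0.67577163 -0.22161836  0.03      ]
spl [ 0.36737    -0.04016445  0.        ]
```

>>> servo_tool:
  series: "2.5 -4.4 0 -0.11 8.5;2.5 -4.4 0 -0.11 8.5;2.5 -4.4 0 -0.11 8.5;2.5 -4.4 0 -0.11 8.5;2.5 -4.4 0 -0.11 8.5;2.5 -4.4 0 -0.11 8.5;2.5 -4.4 0 -0.11 8.5;2.5 -4.4 0 -0.11 8.5"
  grip_force: 20

```text
time: 1.1
eef_pos: [0.4475, 0.1378, 0.2481]
tool_rot: [-0.0, 0.625, 0.781, -0.0]
ft_force: [0.7, 1.1, -0.2]
opening: 0.0849
grip_force: 0.0
```

>>> servo_tool:
  series: "2.4 -4.5 -1 -0.11 8.5;2.5 -4.5 -1 -0.11 8.5;2.5 -4.5 -1 -0.11 8.5;2.5 -4.5 -1 -0.05 8.5;0 0 0 0 8.5;0 0 0 0 8.5"

```text
time: 1.85
eef_pos: [0.5456, -0.0405, 0.2079]
tool_rot: [-0.001, 0.76, 0.65, -0.0]
ft_force: [0.1, 0.5, -0.9]
opening: 0.0846
grip_force: 0.0
```

```bash
python3 - <<'E'
from h import *
s=sense();print(s['eef_pos'],s['tool_rot'],s['ft_force'])
c=cap('wrist','w1');print(c['fx'],-np.array(c['R']).T@np.array(c['t']),np.round(c['R'],2).tolist())
E
```

```text
[ 0.54564143 -0.04051195  0.20789392] [-5.87948835e-04  7.59818167e-01  6.50135309e-01 -2.95169330e-04] [ 0.08649958  0.50169802 -0.9373031 ]
321.27091584838024 [0.55562321 0.02646557 0.33400997] [[0.99, -0.16, -0.0], [-0.15, -0.95, 0.26], [-0.04, -0.26, -0.96]]
```

View pics/w1.png

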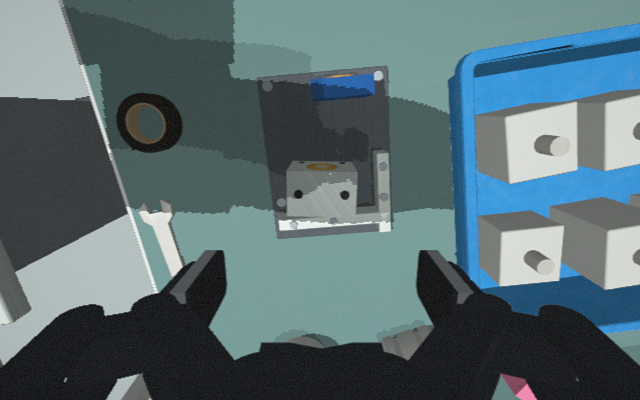

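```bash
cat > ov.py <<'E'
from h import *
def T(q,p): c,s=np.cos(q[2]),np.sin(q[2]); return np.array([q[0]+c*p[0]-s*p[1],q[1]+s*p[0]+c*p[1],p[2]])
def box(x0,x1,y0,y1,z): return [(x0,y0,z),(x1,y0,z),(x1,y1,z),(x0,y1,z)]
def overlay(c,items,roi,k,f):
    x0,y0,x1,y1=roi; im=cv2.resize(c['img'][y0:y1,x0:x1],None,fx=k,fy=k,interpolation=cv2.INTER_CUBIC)
    for q,P,col in items:
        pts=[(proj(c,T(q,p))-[x0,y0]+.5)*k-.5 for p in P]
        cv2.polylines(im,[np.int32(np.round(pts))],True,col,1)
    cv2.imwrite(f'pics/{f}.png',im)
E
python3 - <<'E'
from ov import *
c=load('w1');F=[.5719,-.0333,-.0624];B=[.546,-.0405,-.1475]
it=[(F,box(-.078,.048,-.07,.097,.006),(0,255,0)),(F,box(-.025,.025,.07,.085,.066),(0,255,255)),(F,box(.03,.042,-.062,.018,.03),(255,0,255)),(F,box(-.07,.042,-.052,-.04,.03),(255,0,255)),(B,box(-.03,.03,-.02,.02,.066),(0,0,255))]
overlay(c,it,(250,60,400,245),3.2,'o1')
E
```

```text
(no output)
```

View pics/o1.png

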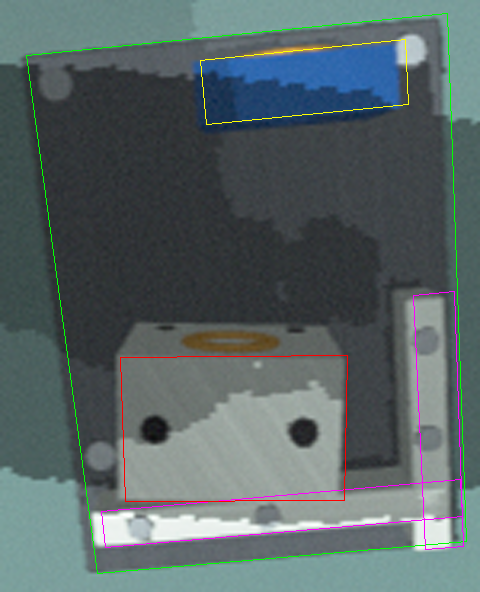

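>>> servo_tool:
  series: "0 0 -5 0.01 8.5;0 0 -5 0 8.5;0 0 -3.5 0 8.5;0 0 -2.5 0 8.5;0 0 0 0 5;0 0 0 0 5;0 0 0 0 5;0 0 0 0 5"
  grip_force: 20

```text
time: 2.9
eef_pos: [0.5463, -0.0405, 0.0491]
tool_rot: [0.0, 0.756, 0.654, 0.0]
ft_force: [-0.2, 0.7, 1.3]
opening: 0.0603
grip_force: 24.1
```

>>> servo_tool:
  series: "0.4 0 0 0.02 5;0.4 0 0 0.02 5;0.4 0 0 0.02 5;0.4 0 0 0.02 5;0.2 -0.2 0 0 5;0 -0.4 0 0 5;0 -0.3 0 0 5;0 0 0 0 5"

```text
time: 3.9
eef_pos: [0.5649, -0.0499, 0.0491]
tool_rot: [0.001, 0.73, 0.684, 0.001]
ft_force: [1.5, 2.0, 5.0]
opening: 0.0598
grip_force: 23.7
```

>>> servo_tool:
  series: "0.15 0 0 0 5;0.15 0 0 0 5;0.1 0 0 0 5;0 0 0 0 5"

```text
time: 4.4
eef_pos: [0.567, -0.0499, 0.049]
tool_rot: [-0.0, 0.73, 0.684, -0.001]
ft_force: [-8.0, 1.3, 11.9]
opening: 0.0598
grip_force: 24.4
```

>>> servo_tool:
  series: "0 -0.15 0 0 5;0 -0.15 0 0 5;0 -0.1 0 0 5;0 0 0 0 5"

```text
time: 4.9
eef_pos: [0.5681, -0.0526, 0.0492]
tool_rot: [-0.0, 0.729, 0.684, 0.001]
ft_force: [-2.9, 8.6, 10.6]
opening: 0.06
grip_force: 24.1
```

>>> servo_tool:
  series: "0.2 -0.1 0 0 5;0.1 -0.2 0 0 5;0.1 -0.1 0 0 5;0 0 0 0 5;0 0 0 0 5"

```text
time: 5.52
eef_pos: [0.5686, -0.0546, 0.0485]
tool_rot: [-0.004, 0.729, 0.684, -0.0]
ft_force: [-15.3, 17.4, 17.5]
opening: 0.0598
grip_force: 19.9
```

>>> servo_tool:
  series: "0 0 0 0 8.5;0 0 0 0 8.5;0 0 0 0 8.5;0 0 2 0 8.5;0 0 4 0 8.5;0 -1.5 5 0 8.5;0 -1.5 5 0 8.5;0 0 0 0 8.5"

```text
time: 6.52
eef_pos: [0.5737, -0.0892, 0.2122]
tool_rot: [0.003, 0.73, 0.683, 0.002]
ft_force: [0.2, -0.8, -0.8]
opening: 0.0851
grip_force: 0.0
```

```bash
python3 - <<'E'
from ov import *
c=cap('wrist','w2');F=[.5698,-.0333,-.0624]
it=[(F,box(-.078,.048,-.07,.097,.006),(0,255,0)),(F,box(-.025,.025,.07,.085,.066),(0,255,255)),(F,box(.03,.042,-.062,.018,.03),(255,0,255)),(F,box(-.07,.042,-.052,-.04,.03),(255,0,255)),(F,box(-.03,.03,-.04,0,.066),(0,0,255))]
p=proj(c,T(F,(0,0,.03)));print(p,sense()['eef_pos'])
x,y=int(p[0]),int(p[1]);overlay(c,it,(x-90,max(y-110,0),x+80,y+75),3.2,'o2')
E
```

```text
[312.52269572 125.54826114] [ 0.5727946  -0.08848735  0.20974182]
```

View pics/o2.png

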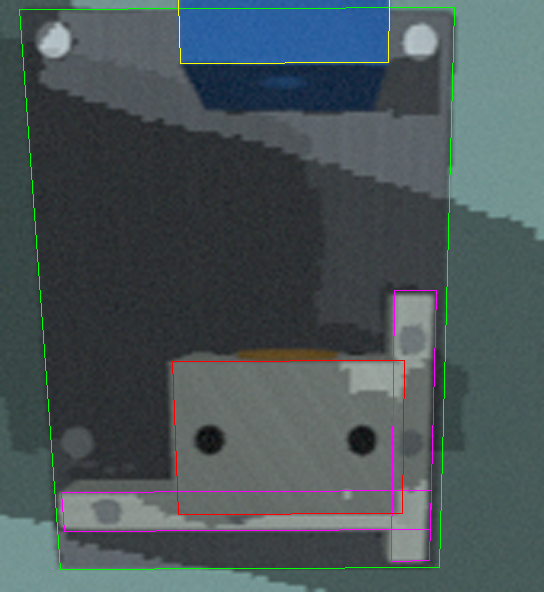

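>>> servo_tool:
  series: "-1.8 4.5 0 -0.01 8.5;-1.8 4.5 0 -0.01 8.5;-1.9 4.6 0 -0.01 8.5;-1.9 4.6 0 -0.01 8.5;-1.9 4.6 0 -0.01 8.5;-1.9 4.6 0 -0.01 8.5;-1.9 4.6 0 0 8.5;-1.9 4.6 0 0 8.5"

```text
time: 7.58
eef_pos: [0.4206, 0.2797, 0.2068]
tool_rot: [-0.0, 0.75, 0.662, -0.001]
ft_force: [0.6, 0.8, -0.3]
opening: 0.0847
grip_force: 0.0
```

>>> servo_tool:
  series: "0 4.6 -1 0 8.5;0 0 0 0 8.5;0 0 0 0 8.5;0 0 0 0 8.5"

```text
time: 8.07
eef_pos: [0.4221, 0.3235, 0.198]
tool_rot: [0.0, 0.75, 0.661, -0.0]
ft_force: [0.6, 0.1, 0.2]
opening: 0.0852
grip_force: 0.0
```

```bash
python3 - <<'E'
from ov import *
s=sense();print(s['eef_pos'],s['tool_rot'])
c=cap('wrist','w3');im=c['img'];hsv=cv2.cvtColor(im,cv2.COLOR_BGR2HSV)
m=cv2.inRange(hsv,(3,140,50),(20,255,255));n,l,st,ce=cv2.connectedComponentsWithStats(m);i=1+st[1:,4].argmax();print(st[i],ce[i])
(cx,cy),wh,a=cv2.minAreaRect(np.argwhere(l==i)[:,::-1].astype(np.float32));print(cx,cy,wh,a,ray(c,cx,cy,.045))
R=[.4229,.3238,-.124]
overlay(c,[(R,box(-.009,.009,-.0225,.0225,.04),(0,255,0)),(R,box(-.006,.006,-.1775,-.0225,.04),(0,255,255))],(200,60,460,400),1.75,'o3')
E
```

```text
[0.42210004 0.32350655 0.19803593] [ 1.37818401e-06  7.50255078e-01  6.61148410e-01 -3.12253872e-04]
[ 310  166   22   51 1015] [320.84630542 191.00591133]
320.5 191.0 (50.0, 21.0) 90.0 [0.42057417 0.3235417  0.045     ]
```

View pics/o3.png

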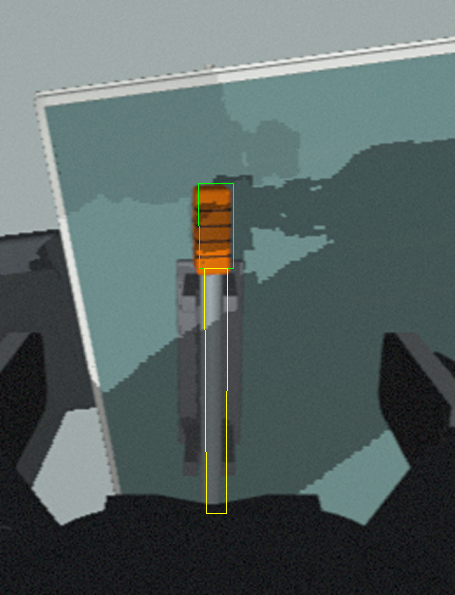

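>>> servo_tool:
  series: "-0.15 -0.1 -5 0 6;0 0 -5 0 5;0 0 -4 0 5;0 0 -2 0 5;0 0 0 0 5;0 0 0 0 1;0 0 0 0 1;0 0 0 0 1"
  grip_force: 70

```text
time: 9.12
eef_pos: [0.4212, 0.3236, 0.0393]
tool_rot: [0.0, 0.75, 0.662, 0.001]
ft_force: [1.5, -0.5, 2.1]
opening: 0.0173
grip_force: 68.1
```

>>> servo_tool:
  series: "0 0 0 0 1;0 0 0 0 1;0 0 0 0 1;0 0 0 0 1"

```text
time: 9.62
eef_pos: [0.4212, 0.3236, 0.0388]
tool_rot: [0.0, 0.75, 0.662, 0.001]
ft_force: [2.1, 0.1, 6.0]
opening: 0.0173
grip_force: 68.5
```

>>> servo_tool:
  series: "0 0 2 0 1;0 0 4 0 1;2 -1 0 0.01 1;3.3 -1.5 0 0.01 1;3.3 -1.5 0 0.01 1;3.3 -1.5 0 0.01 1;3.3 -1.3 0 0.01 1;1.4 -0.6 0 0.014 1"

```text
time: 10.62
eef_pos: [0.5874, 0.2486, 0.0973]
tool_rot: [-0.001, 0.729, 0.685, -0.001]
ft_force: [0.3, 0.3, -2.3]
opening: 0.0174
grip_force: 68.6
```

>>> servo_tool:
  series: "0 0 0 0 1;0 0 -3 0 1;0 0 -2 0 1;0 0 0 0 1;0 0 0 0 1;0 0 0 0 1"

```text
time: 11.38
eef_pos: [0.5868, 0.2498, 0.0495]
tool_rot: [0.0, 0.728, 0.685, 0.001]
ft_force: [-0.5, 0.1, -2.1]
opening: 0.0169
grip_force: 68.5
```

```bash
python3 - <<'E'
from ov import *
s=sense();e=s['eef_pos'];q=s['tool_rot'];print(e,q,s['ft_force'],s['opening'])
yaw=np.arctan2(q[2]**2-q[1]**2,2*q[1]*q[2]);print('yaw',yaw)
c=cap('wrist','w4');d=cap('top','t4');cap('scene','s4')
F=[.5698,-.0333,-.0624];R=[e[0],e[1]-.0014,yaw];z=e[2]+.0012
a=[(F,box(-.025,.025,.07,.085,.066),(0,255,255)),(F,box(-.03,.03,-.04,0,.066),(0,0,255)),(R,box(-.006,.006,-.1775,-.0225,z),(0,255,0))]
overlay(c,a,(190,0,470,400),1.4,'o4a');
F2=[.5715,-.0333,-.0624];R2=[R[0]+.0018,R[1],yaw]
a=[(F2,box(-.025,.025,.07,.085,.066),(0,255,255)),(F2,box(-.03,.03,-.04,0,.066),(0,0,255)),(R2,box(-.006,.006,-.1775,-.0225,z),(0,255,0))]
overlay(d,a,(280,160,385,225),3.7,'o4b')
A=cv2.imread('pics/o4a.png');B=cv2.imread('pics/o4b.png');h=max(A.shape[0],B.shape[0])
p=lambda m:cv2.copyMakeBorder(m,0,h-m.shape[0],0,0,cv2.BORDER_CONSTANT)
o=np.hstack([p(A),p(B)]);print(o.shape);cv2.imwrite('pics/o4.png',o)
E
```

```text
[0.58675715 0.24980679 0.04946454] [3.53739485e-04 7.28227882e-01 6.85334575e-01 7.39776177e-04] [-0.53710173  0.05061145 -2.11481563] 0.016889336908570075
yaw -0.060669620710599594
(560, 780, 3)
```

View pics/o4.png

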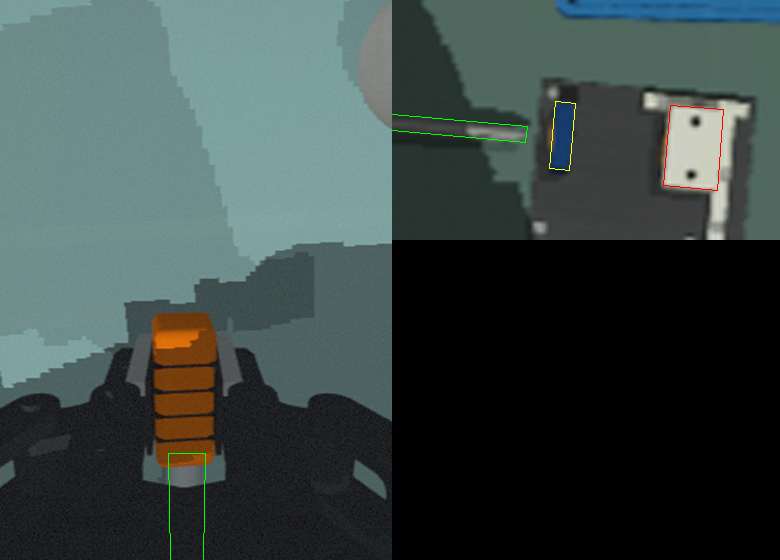

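>>> servo_tool:
  series: "0.05 0 -0.45 0 1;0 0 0 0 1;-0.05 -0.8 0 0 1;-0.05 -0.8 0 0 1;-0.05 -0.8 0 0 1;0 0 0 0 1"

```text
time: 12.28
eef_pos: [0.5856, 0.2246, 0.0439]
tool_rot: [0.0, 0.729, 0.685, 0.0]
ft_force: [-0.2, -0.4, -1.2]
opening: 0.0171
grip_force: 68.5
```

>>> servo_tool:
  series: "-0.03 -0.5 0 0 1;-0.03 -0.5 0 0 1;-0.03 -0.5 0 0 1;-0.03 -0.5 0 0 1;0 0 0 0 1"

```text
time: 12.9
eef_pos: [0.5844, 0.205, 0.0438]
tool_rot: [0.0, 0.729, 0.685, -0.0]
ft_force: [0.3, 0.6, -1.1]
opening: 0.0172
grip_force: 68.6
```

>>> servo_tool:
  series: "0 0 0.08 0 1;-0.05 -0.8 0 0 1;-0.05 -0.8 0 0 1;-0.05 -0.8 0 0 1;-0.05 -0.8 0 0 1;-0.05 -0.8 0 0 1;-0.05 -0.8 0 0 1;0 0 0 0 1"

```text
time: 13.9
eef_pos: [0.5813, 0.1568, 0.0446]
tool_rot: [-0.0, 0.729, 0.685, -0.0]
ft_force: [0.3, 0.2, -1.3]
opening: 0.0172
grip_force: 68.6
```

```bash
python3 - <<'E'
from ov import *
s=sense();e=s['eef_pos'];print(e,s['ft_force'],s['ft_torque'])
c=cap('scene','s5');d=cap('top','t5')
F=[.5698,-.0333,-.0624];F2=[.5715,-.0333,-.0624]
def its(F): return [(F,box(-.03,.03,-.04,0,.066),(0,0,255)),(F,[(0,.07,.046),(0,0,.046)],(0,255,0)),(F,box(-.025,.025,.07,.085,.066),(0,255,255))]
overlay(c,its(F),(290,180,390,245),5,'o5a');overlay(d,its(F2),(310,165,385,230),4,'o5b')
A=cv2.imread('pics/o5a.png');B=cv2.imread('pics/o5b.png');h=max(A.shape[0],B.shape[0])
p=lambda m:cv2.copyMakeBorder(m,0,h-m.shape[0],0,0,cv2.BORDER_CONSTANT)
cv2.imwrite('pics/o5.png',np.hstack([p(A),p(B)]))
E
```

```text
[0.58134945 0.15675596 0.04460938] [ 0.31632207  0.17792504 -1.27015896] [ 0.13010996 -0.02790617  0.0091223 ]
```

View pics/o5.png

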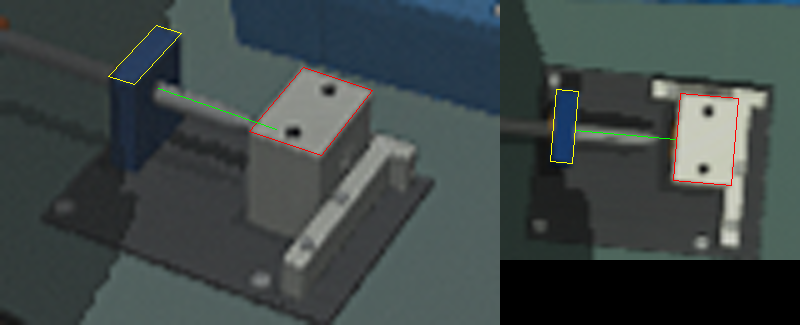

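>>> servo_tool:
  series: "0 0 0.05 0 1;-0.03 -0.5 0 0 1;-0.03 -0.5 0 0 1;-0.03 -0.5 0 0 1;-0.03 -0.5 0 0 1;0 0 0 0 1"

```text
time: 14.75
eef_pos: [0.5801, 0.1369, 0.0451]
tool_rot: [-0.0, 0.729, 0.685, 0.0]
ft_force: [-0.0, 1.1, -1.2]
opening: 0.0173
grip_force: 68.6
```

>>> servo_tool:
  series: "-0.03 -0.5 0 0 1;-0.03 -0.5 0 0 1;-0.03 -0.5 0 0 1;-0.04 -0.5 0 0 1;0 0 0 0 1"

```text
time: 15.38
eef_pos: [0.5788, 0.117, 0.0451]
tool_rot: [-0.0, 0.729, 0.685, -0.0]
ft_force: [0.3, -0.2, -1.3]
opening: 0.0173
grip_force: 68.5
```

>>> servo_tool:
  series: "-0.03 -0.5 0 0 1;-0.03 -0.5 0 0 1;-0.03 -0.5 0 0 1;-0.04 -0.6 0 0 1;-0.04 -0.6 0 0 1;0 0 0 0 1;0 0 0 0 1"

```text
time: 16.25
eef_pos: [0.5771, 0.0904, 0.0451]
tool_rot: [-0.0, 0.728, 0.685, 0.0]
ft_force: [-0.6, -0.3, -1.5]
opening: 0.017
grip_force: 68.5
```

```bash
python3 - <<'E'
from ov import *
s=sense();e=s['eef_pos'];q=s['tool_rot'];print(e,s['ft_force'],s['ft_torque'],s['grip_force'])
F=[.5698,-.0333,-.0624];d=e[:2]-np.array(F[:2]);c,sn=np.cos(F[2]),np.sin(F[2]);print('tcp in fixture',c*d[0]+sn*d[1],-sn*d[0]+c*d[1])
# top-view: orange grip, white-block check by difference against step before insertion
a=load('t4');b=cap('top','t6');
dd=cv2.absdiff(a['img'],b['img'])[:,:,:].max(2)[160:240,300:395]
ys,xs=np.where(dd>30);print(len(xs), [(x+300,y+160) for x,y in zip(xs,ys)][::4])
print('tip pix pred',proj(b,[.0017,0,0]+T(F,(0,-.053,.046))),'far face',proj(b,[.0017,0,0]+T(F,(0,-.04,.046))))
E
```

```text
[0.57713286 0.09036989 0.04508687] [-0.56768865 -0.33941092 -1.45863296] [ 0.03941733 -0.03991679 -0.01486037] 68.54372687637806
tcp in fixture -0.00039340664710829903 0.12388647289778171
2875 [(np.int64(300), np.int64(160)), (np.int64(304), np.int64(160)), (np.int64(308), np.int64(160)), (np.int64(312), np.int64(160)), (np.int64(319), np.int64(160)), (np.int64(323), np.int64(160)), (np.int64(327), np.int64(160)), (np.int64(302), np.int64(161)), (np.int64(306), np.int64(161)), (np.int64(310), np.int64(161)), (np.int64(314), np.int64(161)), (np.int64(320), np.int64(161)), (np.int64(326), np.int64(161)), (np.int64(301), np.int64(162)), (np.int64(305), np.int64(162)), (np.int64(309), np.int64(162)), (np.int64(313), np.int64(162)), (np.int64(319), np.int64(162)), (np.int64(325), np.int64(162)), (np.int64(300), np.int64(163)), (np.int64(304), np.int64(163)), (np.int64(308), np.int64(163)), (np.int64(312), np.int64(163)), (np.int64(316), np.int64(163)), (np.int64(321), np.int64(163)), (np.int64(327), np.int64(163)), (np.int64(302), np.int64(164)), (np.int64(306), np.int64(164)), (np.int64(
[... 21479 characters left out ...]
p.int64(238)), (np.int64(307), np.int64(238)), (np.int64(311), np.int64(238)), (np.int64(315), np.int64(238)), (np.int64(319), np.int64(238)), (np.int64(323), np.int64(238)), (np.int64(327), np.int64(238)), (np.int64(333), np.int64(238)), (np.int64(337), np.int64(238)), (np.int64(341), np.int64(238)), (np.int64(302), np.int64(239)), (np.int64(306), np.int64(239)), (np.int64(310), np.int64(239)), (np.int64(314), np.int64(239)), (np.int64(318), np.int64(239)), (np.int64(322), np.int64(239)), (np.int64(326), np.int64(239)), (np.int64(330), np.int64(239)), (np.int64(336), np.int64(239)), (np.int64(340), np.int64(239))]
tip pix pred [372.23757344 201.00118687] far face [367.58592178 200.58156135]
```

```bash
python3 -c "
from station import close_job;print(close_job())"
```

```text
the job is handed in; nothing more can be done
None
```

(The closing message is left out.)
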